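# Slide the flat lid out of its slot and cover the sugar box

### The job

The long white porcelain sugar box stands open, and its thin wooden lid lies flat in the slot between the two battens on the low walnut shelf, where its sides cannot be gripped. Slide the lid forward, staying flat, until a good part of it juts out over the shelf's front edge without falling, then take it by the jutting part, lift it off and set it down gently on the sugar box, flat, centred and square so that it covers it, and let go. Leave the box and all the other things where they stand, and never drop the lid.

Things in the scene. Friction and masses are not known exactly. Their poses are not given: they have to be found in the camera images.
- shelf: Fixed low walnut-veneer shelf, 250 deep (x) by 300 wide (y), top 100 mm above the worktop. Origin on the worktop under its middle; -x is its front, facing the robot. Two battens, 10 mm wide, 8 mm high, run the whole depth of its top at y = +-41.5 mm and form a slot 73 mm wide, open at both ends, empty but for the lid; kettle lid on the +y side of it, scraper on the -y side
- shelf_front (a point): Point on the upper surface of the shelf at its front edge, midway between the battens; axes as the shelf's (x goes back along the slot, z up)
- lid_mid (a point): Centre of the loose wooden lid, a flat board 160 long (x) by 68 wide (y) by 6 mm thick, about 60 g. It starts flat in the slot, x along the slot, its front end 10 to 40 mm behind the shelf's front edge, 50 mm or more of bare slot behind it. Slides with a light push on its rear end or a drag with a fingertip on top. Tips off the edge if it juts out 80 mm or more
- dish_rim (a point): Centre of the open top of the sugar box, level with the rim: a loose rectangular white porcelain box, outside 146 long (x) by 56 wide (y) by 50 high, wall 5 mm, about 450 g, standing on the worktop left or right of the shelf. The lid overlaps it by 7 mm at the ends and 6 mm at the sides
- kettle_lid: Red enamel kettle lid, 90 mm across, 38 high with its knob, on the shelf; origin under its middle
- scraper: Flat green plastic scraper 110 x 80 x 5 mm on the shelf; origin under its middle
- bowl: White porcelain bowl, 130 mm across, 60 high, standing on the side opposite to the sugar box; origin under its middle
- whisk: Steel whisk 240 mm long lying on the worktop behind on the right; origin under its middle
- mug: White mug, 80 mm across, 90 high, behind on the left; origin under its middle
- jar: Glass jar, 72 mm across, 110 high, behind on the left; origin under its middle
- spoon: Spoon lying crosswise on the worktop just before, or partly under, the front edge of the shelf; origin under its middle
- lid: The same wooden lid; origin under its middle
Things that resemble listed ones, but are neither listed nor needed, are in the scene too. Of the things shaped like the lid, the wooden one is meant.

How it is judged (in metres and radians):
On the way, in this order (a step that is already met when the one before it is completed fails the run):
1. the lid, still lying flat in its slot, juts out over the shelf's front edge by at least 35 mm (x of lid_mid in the frame of shelf_front between -0.005 and 0.045 m and z of lid_mid in the frame of shelf_front below 0.009 m and angle between lid_mid's own z axis and vertical below 0.08 rad), for 0.2 s.
2. the lid is lifted clear of the shelf by at least 25 mm (height (world z) of lid_mid above 0.128 m), for 0.1 s.
At the end, for the whole second after the job is handed in: The lid lies flat and at rest on the rim of the upright sugar box, its centre within 12 mm along and 9 mm across the box of the box's centre and square to it within 0.1 rad; the box has moved less than 30 mm; the lid is released (x of lid_mid in the frame of dish_rim between -0.012 and 0.012 m and y of lid_mid in the frame of dish_rim between -0.009 and 0.009 m and z of lid_mid in the frame of dish_rim between 0 and 0.006 m and angle between the z axis of lid_mid and the z axis of dish_rim, either way round below 0.05 rad and angle between the x axis of lid_mid and the x axis of dish_rim, either way round below 0.1 rad and angle between dish_rim's own z axis and vertical below 0.05 rad and height (world z) of dish_rim below 0.054 m and distance of dish_rim from where it was at the start of the episode below 0.03 m and linear speed of lid below 0.02 m/s); the robot touches nothing.
It fails at once if the lid falls or is laid down to the worktop (height (world z) of lid_mid below 0.035 m).
It fails at once if the lid is dropped on the sugar box (faster than 0.4 m/s within 15 mm of the rim) (horizontal distance between lid_mid and dish_rim below 0.06 m and z of lid_mid in the frame of dish_rim below 0.018 m and linear speed of lid above 0.4 m/s).
It fails at once if one of the other things (kettle lid, scraper, bowl, whisk, mug, jar, spoon) is moved more than 30 mm (distance of any of kettle_lid, scraper, bowl, whisk, mug, jar, spoon from where it was at the start of the episode above 0.03 m).
It also fails if it takes over 56 s, if anything falls off the work surface, if the arm or the gripper's body presses on something with over 40 N, if the wrist force passes 120 N, or if a joint passes its speed limit or range.

### The arm

A 6-joint arm with a two-finger parallel gripper is mounted at the origin on the work surface. World frame = base frame: x ahead of the robot, y to its left, z up, the work surface at z = 0. Lengths are in m, angles in degrees, forces in N, time in s.
With the tool pointing down it reaches from about 0.275 to 0.825 m from the base axis. Payload 4.9 kg.
Tool frame: the origin (TCP) lies midway between the tips of the shut fingers; the grasp point (between the pads) lies 19 mm behind it; z points along the fingers, y is the line along which they close (so a half turn about z gives the same grasp; the last joint's range is limited). The gripper opens to 85 mm and grips with 20 to 120 N. Pads are 22 mm wide; open, the fingers measure 114 mm over their backs; the gripper's body (76 mm by 85 mm) begins 54 mm behind the grasp point. The pads swing forward as they close: fully open they stand 13 mm farther back than shut.
Start: joints at [-78.621, 18.69, -11.035, 60.275, 0, 82.311], TCP at [0.18, -0.52, 0.204] pointing down, gripper open.
Joint ranges: [-152.03, 152.03], [-55.5, 102.48], [-74.3, 77.21], [-110.64, 120.58], [-84.22, 78.4], [-180, 180]. Speed limits (degrees/s): [147.25, 147.25, 180, 180, 180, 180].

### API

Orientations are given as a 3x3 rotation matrix whose columns are the frame's x, y, z axes.
In Python, from cell import ctrl gives the robot as it stands. The module is installed in compiled form; this text tells all that it offers.
- The arm moves only by the tool carry_out, never from a script. Its argument "motion" is a list that holds one entry, the list of rows, each a list of 7 numbers: the gripper's target within -1 to 1 (shut at 1, half-way at 0, fully open at -1), then the shift along the tool's x, y, z each as a share of 0.12 m, from -1 to 1, then the turn, a rotation vector about the tool's x, y, z each as a share of 90 degrees, from -1 to 1. A call has 1 to 10 rows; each row is the pose to reach, as a shift and turn from the pose commanded when the call began, along the tool's axes at that moment; what a row does not reach only later rows make up. A row lasts 1/12 s, in which the tool goes at most 41.7 mm and 7.16 degrees, less where a joint would pass 70% of its speed; a pose out of reach is approached as far as the arm can. A call with a number of a shift or a turn outside -1 to 1 is refused whole. A call with a gripper value outside its range is refused whole. The fingers move at their own pace and stop on an object; "newtons" is the grip in N (left out, the last holds). Time passes only in rows, so rows that repeat a pose let the fingers close. It gives the time, the measured TCP pose, the force, the opening and the grip force at its end, in the units of the state.
- ctrl.read_state(): the state, without advancing time (a new reading comes with each control period).
- ctrl.get_image(name): name is "scene" or "top" or "wrist"; returns a dict with "image" (384x512x3 uint8, red, green, blue), "range_z" (384x512 float32, m along the optical axis (not along the pixel's ray), 0 where there is no reading), "fx", "fy", "cx", "cy" (pixels), "xyz" and "rotation" of the camera in the world. Camera axes: x right, y down, z forward; pixel columns grow to the right and rows downward; lengths in m; the calibration is good to about 2 mm. A picture is of the moment at which its call begins.
- ctrl.job_done(): hands the job in; it is judged then, once.
The state is a dict: "time": time; "joints": joint angles; "qvel": joint speeds; "joint_efforts": joint torques, N m; "position": TCP position; "orientation": TCP orientation; "ft_force": force on the tool from outside, world axes, zero at the start; "ft_torque": the same for the moment, N m; "finger_gap": finger opening in m; "grip_force": force on a finger pad.
Only numpy, scipy, OpenCV 4.12 (cv2) and the standard library are available. Lean on these libraries where they do the work, as an engineer would, in place of code of your own. Each camera call takes 0.05 s, during which the arm holds its last target. There are 200 camera calls.

## Working session

There is one attempt and no reset: what is moved stays moved. The work goes in short steps, Python scripts to look and compute and a tool call to move; the robot and the scene stay as the last step left them, time stands still between calls to the robot, and variables do not carry over. Pictures are saved under pics/ and viewed, at most 10 in all, crops included, and the job is handed in when it is done.

Besides the shell and the picture viewer there is one more tool, called after ">>>" as a command line: name --argument value ..., lists and objects as JSON in quotes. carry_out: Moves the arm, as the interface text tells. Shift numbers are shares of 0.12 m and turn numbers shares of 90 degrees, none past 1 either way. Its arguments: {"type":"object","properties":{"motion":{"type":"array"},"newtons":{"type":"number"}},"required":["motion"]}

```bash
mkdir -p pics; cat > h.py <<'E'
import numpy as np, cv2
from cell import ctrl
def cap(n,f):
    d=ctrl.get_image(n); np.savez(f'pics/{f}.npz',**d); cv2.imwrite(f'pics/{f}.png',cv2.cvtColor(d['image'],cv2.COLOR_RGB2BGR)); return d
def P(d,u,v,z=None):
    """pixel -> world; on plane z if given else by range"""
    r=np.array([(u-d['cx'])/d['fx'],(v-d['cy'])/d['fy'],1.]); R=np.array(d['rotation']);o=np.array(d['xyz'])
    w=R@r
    s=(z-o[2])/w[2] if z is not None else float(d['range_z'][int(v),int(u)])
    return o+s*w
E
python3 - <<'E'
from h import *
s=ctrl.read_state(); print(s['time'],s['position'],np.round(s['orientation'],3).tolist(),s['finger_gap'])
for n in('scene','top'):
    d=cap(n,n+'0'); print(n,d['xyz'],np.round(d['rotation'],3).tolist(),d['fx'])
E
```

```text
0.0 [ 0.17957868 -0.51918073  0.20309875] [[0.945, 0.327, -0.0], [0.327, -0.945, 0.002], [0.0, -0.002, -1.0]] 0.08558317107982698
scene [ 1.65224021 -0.01503802  0.91409732] [[0.044, 0.565, -0.824], [0.999, -0.018, 0.042], [0.009, -0.825, -0.565]] 475.93738609837226
top [0.13484511 0.04361053 1.70213411] [[-0.054, -0.978, 0.201], [-0.999, 0.052, -0.014], [0.003, -0.201, -0.98]] 470.80646429250817
```

View pics/top0.png

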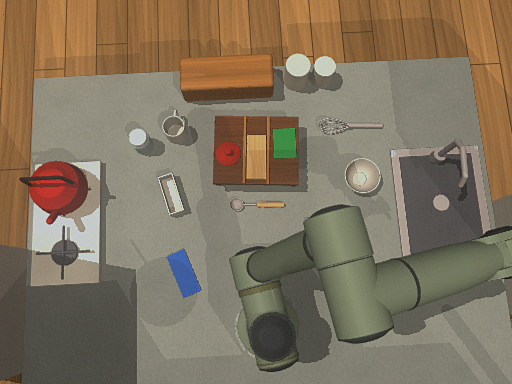

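View pics/scene0.png

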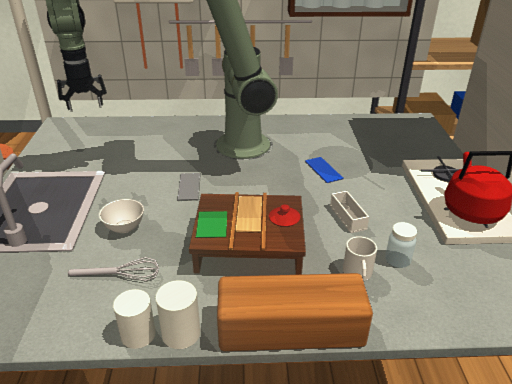

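The top view shows the shelf at about (257,150), with the pale wooden board in its slot at (257,158). The white open box is at (172,195), the spoon at (258,204) and the bowl at (362,176). Three things are shaped like the lid: the wooden board in the slot, a blue board (183,273) and a grey one (scene view, 189,186). The wooden one fits the description, and I'll confirm it in a crop.

```bash
python3 - <<'E'
from h import *
a=cv2.imread('pics/top0.png')[105:225,150:310]
cv2.imwrite('pics/c1.png',cv2.resize(a,None,fx=5,fy=5,interpolation=cv2.INTER_CUBIC))
E
```

```text
(no output)
```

View pics/c1.png

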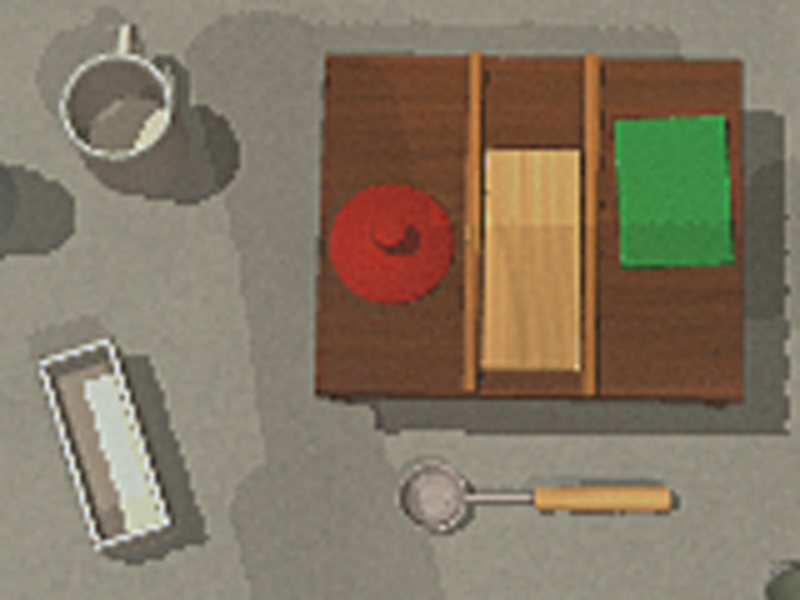

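The crop confirms it: the wooden board lies between the battens, with corners at crop (484,150), (580,150), (580,371) and (482,369). The box rim corners are (40,363), (112,340), (170,523) and (100,548), and the shelf's front edge runs (316,397)–(743,401).

```bash
python3 - <<'E'
from h import *
d=dict(np.load('pics/top0.npz'))
def q(l,z):
    r=np.array([P(d,150+(u+.5)/5-.5,105+(v+.5)/5-.5,z)[:2] for u,v in l]); print(np.round(r,4).tolist(),r.mean(0).round(4)); return r
print('lid');r=q([(484,150),(580,150),(580,371),(482,369)],.106); 
v=r[0]+r[1]-r[2]-r[3];print(np.degrees(np.arctan2(v[1],v[0])),np.hypot(*v)/2)
print('shelf');r=q([(326,55),(742,60),(743,401),(316,397)],.1);v=r[0]+r[1]-r[2]-r[3];print(np.degrees(np.arctan2(v[1],v[0])),np.hypot(*v)/2)
v=r[0]-r[1];print(np.degrees(np.arctan2(-v[0],v[1])))
print('box');r=q([(40,363),(112,340),(170,523),(100,548)],.05);v=r[0]+r[1]-r[2]-r[3];print(np.degrees(np.arctan2(v[1],v[0])),np.hypot(*v)/2)
print('spoon');q([(400,495),(670,498)],.01)
E
```

```text
lid
[[0.6661, 0.0383], [0.6625, -0.0298], [0.5018, -0.0203], [0.5069, 0.0477]] [0.5843 0.009 ]
-3.391522159732375 0.16020294884991979
shelf
[[0.7454, 0.1479], [0.7258, -0.1502], [0.4757, -0.1327], [0.4945, 0.1642]] [0.6103 0.0073]
-3.8651810460523546 0.2510780378229197
-3.7617931863623895
box
[[0.5414, 0.3655], [0.5557, 0.3135], [0.4196, 0.2749], [0.4043, 0.3248]] [0.4802 0.3197]
16.193079573872907 0.14216068125928205
spoon
[[0.4382, 0.1125], [0.4255, -0.0841]] [0.4318 0.0142]
```

>>> carry_out --motion '[[[1,1,-0.5,0,0,0,0.253],[1,1,-0.5,0,0,0,0.253],[1,1,-0.5,0,0,0,0.253],[1,1,-0.5,0,0,0,0.253],[1,1,-0.5,0,0,0,0.253],[1,1,-0.5,0,0,0,0.253]]]'

```text
time: 0.6
position: [0.2739, -0.4233, 0.2038]
orientation: [[0.998, -0.062, -0.001], [-0.062, -0.998, 0.0], [-0.001, 0.0, -1.0]]
ft_force: [0.5, -0.5, -0.0]
finger_gap: 0.0123
grip_force: 0.0
```

>>> carry_out --motion '[[[1,0.8,-0.94,0,0,0,0],[1,0.8,-0.94,0,0,0,0],[1,0.8,-0.94,0,0,0,0],[1,0.8,-0.94,0,0,0,0],[1,0.8,-0.94,0,0,0,0]]]'

```text
time: 1.02
position: [0.3784, -0.3158, 0.2037]
orientation: [[0.998, -0.06, 0.001], [-0.06, -0.998, 0.001], [0.001, -0.001, -1.0]]
ft_force: [-1.0, -0.3, -0.4]
finger_gap: 0.0001
grip_force: 0.0
```

>>> carry_out --motion '[[[1,0.8,-0.94,0,0,0,0],[1,0.8,-0.94,0,0,0,0],[1,0.8,-0.94,0,0,0,0],[1,0.8,-0.94,0,0,0,0],[1,0.8,-0.94,0,0,0,0]]]'

```text
time: 1.43
position: [0.4819, -0.2101, 0.2036]
orientation: [[0.998, -0.061, 0.001], [-0.061, -0.998, 0.0], [0.001, -0.0, -1.0]]
ft_force: [0.1, 0.0, 1.1]
finger_gap: -0.0002
grip_force: 0.0
```

>>> carry_out --motion '[[[1,0.8,-0.94,0,0,0,0],[1,0.8,-0.94,0,0,0,0],[1,0.8,-0.94,0,0,0,0],[1,0.8,-0.94,0,0,0,0],[1,0.8,-0.94,0,0,0,0]]]'

```text
time: 1.85
position: [0.5852, -0.104, 0.2032]
orientation: [[0.998, -0.062, 0.001], [-0.062, -0.998, 0.0], [0.001, -0.0, -1.0]]
ft_force: [0.7, -0.3, 1.0]
finger_gap: 0.0
grip_force: 0.0
```

>>> carry_out --motion '[[[1,0.8,-0.94,0.3,0,0,0],[1,0.8,-0.94,0.3,0,0,0],[1,0.8,-0.94,0.3,0,0,0],[1,0.8,-0.94,0.3,0,0,0],[1,0.8,-0.94,0.3,0,0,0],[1,0.8,-0.94,0.3,0,0,0]]]'

```text
time: 2.35
position: [0.6855, -0.0002, 0.1662]
orientation: [[0.998, -0.065, -0.003], [-0.065, -0.998, -0.001], [-0.003, 0.001, -1.0]]
ft_force: [0.5, -1.1, -0.3]
finger_gap: 0.0001
grip_force: 0.0
```

```bash
python3 - <<'E'
from h import *
d=cap('wrist','w1'); print(ctrl.read_state()['position'],d['xyz'],np.round(d['rotation'],3).tolist())
E
```

```text
[ 0.6852164  -0.00082434  0.16704438] [ 0.75429138 -0.00419549  0.33598172] [[-0.065, -0.961, -0.269], [-0.998, 0.063, 0.016], [0.002, 0.27, -0.963]]
```

View pics/w1.png

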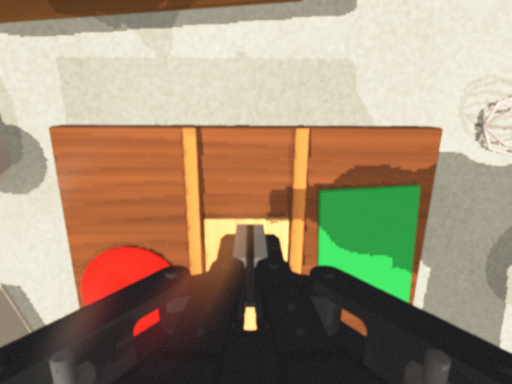

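The wrist view shows the rear end of the lid at row 219, cols 204–289, with the fingertips at col 250, about the middle of the slot.

```bash
python3 - <<'E'
from h import *
d=dict(np.load('pics/w1.npz'))
for u,v,z in[(204,219,.106),(289,219,.106),(195,127,.108),(303,127,.108),(52,127,.1),(440,129,.1),(236,226,.166),(264,226,.166)]: print(u,v,P(d,u,v,z).round(4))
print([d['range_z'][v,250] for v in (225,232,240)])
E
```

```text
204 219 [0.6659 0.0378 0.106 ]
289 219 [ 0.6614 -0.03    0.106 ]
195 127 [0.7385 0.0365 0.108 ]
303 127 [ 0.7334 -0.0421  0.108 ]
52 127 [0.7449 0.1455 0.1   ]
440 129 [ 0.7244 -0.1469  0.1   ]
236 226 [0.6833 0.0083 0.166 ]
264 226 [ 0.6822 -0.0083  0.166 ]
[np.float32(0.1477337), np.float32(0.13946272), np.float32(0.13070238)]
```

>>> carry_out --motion '[[[1,0.03,-0.025,0.2,0,0,0],[1,0.03,-0.025,0.35,0,0,0],[1,0.03,-0.025,0.45,0,0,0],[1,0.03,-0.025,0.5,0,0,0],[1,0.03,-0.025,0.52,0,0,0],[1,0.03,-0.025,0.525,0,0,0],[1,0.03,-0.025,0.525,0,0,0]]]'

```text
time: 2.98
position: [0.6901, 0.0037, 0.1059]
orientation: [[0.998, -0.065, 0.001], [-0.065, -0.998, -0.0], [0.001, 0.0, -1.0]]
ft_force: [-0.4, 0.3, -0.4]
finger_gap: -0.0001
grip_force: 0.0
```

>>> carry_out --motion '[[[1,0,0,0.01,0,0,0],[1,0,0,0.02,0,0,0],[1,0,0,0.02,0,0,0]]]'

```text
time: 3.23
position: [0.6899, 0.0043, 0.1029]
orientation: [[0.998, -0.064, 0.001], [-0.064, -0.998, -0.0], [0.001, 0.0, -1.0]]
ft_force: [0.5, -0.7, 0.4]
finger_gap: -0.0003
grip_force: 0.0
```

```bash
python3 - <<'E'
from h import *
for i in range(8):
    ctrl.get_image('wrist'); s=ctrl.read_state(); print(s['position'].round(4),s['ft_force'])
E
```

```text
[0.6898 0.0044 0.1028] [-0.12153803  1.1048178  -0.22783364]
[0.6898 0.0044 0.1027] [ 0.23343109  0.74380487 -0.09730539]
[0.6897 0.0044 0.1027] [ 0.12018435 -0.46296237  0.58451935]
[0.6897 0.0044 0.1026] [-0.22728559  0.15177152 -1.30405559]
[0.6897 0.0044 0.1026] [ 0.34648351 -0.48858827  0.39167074]
[0.6897 0.0044 0.1025] [ 0.06984507 -0.4864221   0.1452581 ]
[0.6897 0.0043 0.1025] [ 0.39300414 -0.69391542  1.04938454]
[0.6897 0.0044 0.1025] [0.44480681 0.96260521 0.78247676]
```

>>> carry_out --motion '[[[1,-0.05,0,0,0,0,0],[1,-0.1,0,0,0,0,0],[1,-0.14,0,0,0,0,0],[1,-0.18,0,0,0,0,0],[1,-0.22,0,0,0,0,0],[1,-0.26,0,0,0,0,0],[1,-0.3,0,0,0,0,0],[1,-0.33,0,0,0,0,0],[1,-0.35,0,0,0,0,0],[1,-0.35,0,0,0,0,0]]]'

```text
time: 4.47
position: [0.6472, 0.0071, 0.1026]
orientation: [[0.998, -0.065, -0.0], [-0.065, -0.998, 0.0], [-0.0, -0.0, -1.0]]
ft_force: [-0.4, -1.0, -0.0]
finger_gap: -0.0
grip_force: 0.0
```

>>> carry_out --motion '[[[1,-0.04,0,0,0,0,0],[1,-0.08,0,0,0,0,0],[1,-0.12,0,0,0,0,0],[1,-0.16,0,0,0,0,0],[1,-0.2,0,0,0,0,0],[1,-0.24,0,0,0,0,0],[1,-0.27,0,0,0,0,0],[1,-0.29,0,0,0,0,0],[1,-0.3,0,0,0,0,0],[1,-0.3,0,0,0,0,0]]]'

```text
time: 5.3
position: [0.6116, 0.0093, 0.1026]
orientation: [[0.998, -0.065, 0.0], [-0.065, -0.998, -0.0], [0.0, 0.0, -1.0]]
ft_force: [0.1, -0.2, 1.1]
finger_gap: -0.0
grip_force: 0.0
```

```bash
python3 - <<'E'
from h import *
d=cap('top','t2'); s=ctrl.read_state();print(s['position'],s['ft_force'])
a=cv2.imread('pics/t2.png')[105:225,200:320]
cv2.imwrite('pics/c2.png',cv2.resize(a,None,fx=5,fy=5,interpolation=cv2.INTER_CUBIC))
E
```

```text
[0.61188252 0.00928974 0.10257268] [ 1.03398325 -0.06902234 -0.38606043]
```

View pics/c2.png

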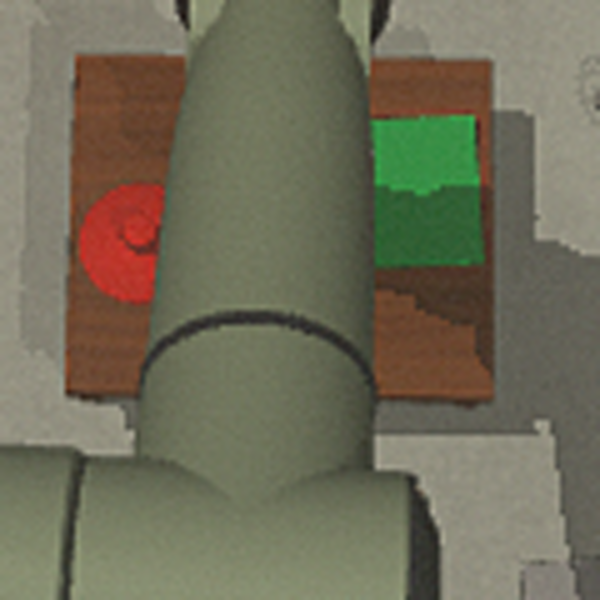

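The arm hides the lid from above. By reckoning it juts out about 45 mm, so I'll push another 10 mm, then rise and measure.

>>> carry_out --motion '[[[1,-0.03,0,0,0,0,0],[1,-0.06,0,0,0,0,0],[1,-0.075,0,0,0,0,0],[1,-0.085,0,0,0,0,0],[1,-0.085,0,0,0,0,0],[1,-0.05,0,0,0,0,0],[1,0.0,0,0,0,0,0],[1,0.05,0,0,0,0,0],[1,0.1,0,0,0,0,0]]]'

```text
time: 6.1
position: [0.6248, 0.0085, 0.1026]
orientation: [[0.998, -0.065, 0.001], [-0.065, -0.998, -0.0], [0.001, 0.0, -1.0]]
ft_force: [0.2, -0.3, 0.2]
finger_gap: 0.0003
grip_force: 0.0
```

>>> carry_out --motion '[[[0,0,0,-0.3,0,0,0],[-1,0,0,-0.6,0,0,0],[-1,0,0,-0.9,0,0,0],[-1,0,0,-0.9,0,0,0]]]'

```text
time: 6.43
position: [0.6286, 0.0081, 0.2185]
orientation: [[0.998, -0.064, 0.012], [-0.064, -0.998, -0.001], [0.012, 0.0, -1.0]]
ft_force: [0.9, 0.3, 0.3]
finger_gap: 0.0483
grip_force: 0.0
```

```bash
python3 - <<'E'
from h import *
d=cap('wrist','w2');e=cap('scene','s2'); s=ctrl.read_state();print(s['position'],s['time'])
a=cv2.imread('pics/s2.png')[160:280,180:320]
b=cv2.imread('pics/w2.png')
a=cv2.resize(a,None,fx=3.2,fy=3.2,interpolation=cv2.INTER_CUBIC)
cv2.imwrite('pics/c3.png',np.hstack([a,cv2.resize(b,None,fx=.7,fy=.7)[:268].copy() if 0 else cv2.copyMakeBorder(cv2.resize(b,(352,264)),0,a.shape[0]-264,0,0,0)]))
E
```

```text
[0.6258005  0.0083814  0.21254351] 6.5333
```

View pics/c3.png

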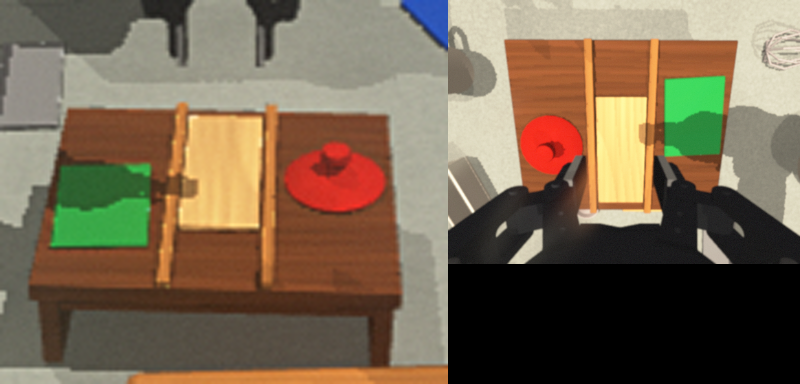

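The lid still lies behind the front edge (scene crop: lid front at row 115, shelf edge at row 108; wrist view: rear end at row 97). It moved little, if at all, so I'll measure it.

```bash
python3 - <<'E'
from h import *
d=dict(np.load('pics/w2.npz'));e=dict(np.load('pics/s2.npz'))
k=512/352
for u,v in[(596-448,97),(646-448,97)]: print(P(d,u*k,v*k,.106).round(4))
for u,v in[(187,115),(262,117),(178,229),(260,231)]: print(P(e,180+u/3.2,160+v/3.2,.106).round(4))
print(P(e,180+67/3.2,160+108/3.2,.1),P(e,180+388/3.2,160+116/3.2,.1))
# fingertip depth: tip columns in w1
d=dict(np.load('pics/w1.npz'))
for u,v in[(242,226),(250,226),(250,222),(258,227),(250,260)]:print(u,v,P(d,u,v).round(4))
E
```

```text
[0.6656 0.0374 0.106 ]
[ 0.6613 -0.029   0.106 ]
[ 0.5045 -0.0183  0.106 ]
[0.5099 0.0506 0.106 ]
[ 0.6689 -0.0271  0.106 ]
[0.6738 0.0409 0.106 ]
[ 0.48110454 -0.12997483  0.1       ] [0.50349468 0.16814421 0.1       ]
242 226 [0.6971 0.003  0.1995]
250 226 [ 0.6972 -0.0008  0.2005]
250 222 [0.6607 0.0013 0.1054]
258 227 [ 0.6969 -0.0046  0.2015]
250 260 [ 0.6965 -0.0007  0.2315]
```

The lid hasn't moved at all, so the fingertips must pass just above it and the true tip is higher than reported. I'll go back behind the lid and feel for the shelf by force.

>>> carry_out --motion '[[[1,0.3,0.015,0,0,0,0],[1,0.54,0.015,0,0,0,0],[1,0.54,0.015,0.1,0,0,0],[1,0.54,0.015,0.4,0,0,0],[1,0.54,0.015,0.65,0,0,0],[1,0.54,0.015,0.8,0,0,0],[1,0.54,0.015,0.88,0,0,0],[1,0.54,0.015,0.9,0,0,0],[1,0.54,0.015,0.9,0,0,0]]]'

```text
time: 7.28
position: [0.6878, 0.0026, 0.1014]
orientation: [[0.998, -0.065, -0.002], [-0.065, -0.998, 0.0], [-0.002, -0.0, -1.0]]
ft_force: [0.2, -0.2, -0.1]
finger_gap: -0.0001
grip_force: 0.0
```

>>> carry_out --motion '[[[1,0,0,0.008,0,0,0],[1,0,0,0.016,0,0,0],[1,0,0,0.016,0,0,0]]]'

```text
time: 7.53
position: [0.6893, 0.0025, 0.102]
orientation: [[0.998, -0.065, 0.002], [-0.065, -0.998, -0.0], [0.002, 0.0, -1.0]]
ft_force: [-0.1, -0.2, 0.2]
finger_gap: 0.0003
grip_force: 0.0
```

>>> carry_out --motion '[[[1,0,0,0.008,0,0,0],[1,0,0,0.012,0,0,0],[1,0,0,0.012,0,0,0]]]'

```text
time: 7.78
position: [0.6884, 0.0026, 0.0994]
orientation: [[0.998, -0.065, 0.0], [-0.065, -0.998, -0.0], [0.0, 0.0, -1.0]]
ft_force: [-0.2, 0.7, 0.2]
finger_gap: -0.0001
grip_force: 0.0
```

```bash
python3 - <<'E'
from h import *
d=cap('scene','s3'); s=ctrl.read_state();print(s['position'],s['time'],s['ft_force'])
a=cv2.imread('pics/s3.png')[140:270,180:320]
cv2.imwrite('pics/c4.png',cv2.resize(a,None,fx=4.5,fy=4.5,interpolation=cv2.INTER_CUBIC))
E
```

```text
[0.68837215 0.00259818 0.09936049] 7.8333 [-0.48355264  0.39611988  0.20491258]
```

View pics/c4.png

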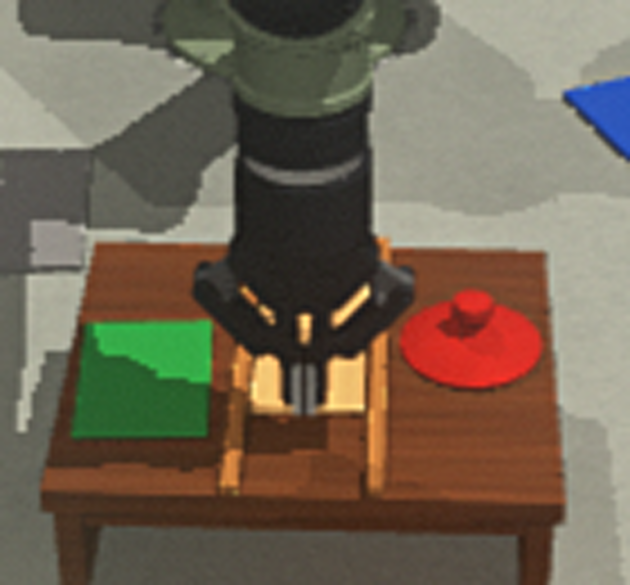

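The fingertips end at crop (303,413), level in the picture with the lid's rear edge. That means they are still above the lid or over it.

```bash
python3 - <<'E'
from h import *
e=dict(np.load('pics/s3.npz'));R=e['rotation'];o=e['xyz']
def pr(p):
    c=R.T@(np.array(p)-o);u=e['fx']*c[0]/c[2]+e['cx'];v=e['fy']*c[1]/c[2]+e['cy'];return ((u-180+.5)*4.5).round(1),((v-140+.5)*4.5).round(1),c[2].round(3)
for p in[(.689,.003,.1),(.7,.003,.1),(.689,.003,.11),(.689,.003,.12),(.6637,.0039,.106),(.7355,-.001,.1)]:print(p,pr(p))
for y in(380,395,405,411):print(y,P(e,180+303/4.5,140+y/4.5),P(e,180+295/4.5,140+y/4.5))
print(P(e,180+270/4.5,140+402/4.5),P(e,180+200/4.5,140+460/4.5))
E
```

```text
(0.689, 0.003, 0.1) (np.float64(304.3), np.float64(443.0), np.float64(1.254))
(0.7, 0.003, 0.1) (np.float64(304.8), np.float64(455.3), np.float64(1.245))
(0.689, 0.003, 0.11) (np.float64(304.2), np.float64(429.9), np.float64(1.249))
(0.689, 0.003, 0.12) (np.float64(304.1), np.float64(416.6), np.float64(1.243))
(0.6637, 0.0039, 0.106) (np.float64(304.8), np.float64(407.6), np.float64(1.272))
(0.7355, -0.001, 0.1) (np.float64(299.2), np.float64(496.3), np.float64(1.216))
380 [0.70186734 0.00352937 0.15566659] [ 0.69861795 -0.00094962  0.1531936 ]
395 [0.69959492 0.00351704 0.14293954] [ 0.70142702 -0.00107068  0.14454532]
405 [0.70380907 0.003397   0.13904592] [ 0.70313985 -0.00114923  0.1386235 ]
411 [0.69705239 0.00350526 0.12908622] [ 0.70281171 -0.00117665  0.13394516]
[ 0.65853723 -0.01536864  0.10488624] [ 0.70340771 -0.05645267  0.09936412]
```

```bash
python3 - <<'E'
from h import *
e=dict(np.load('pics/s3.npz'))
for u in(245,247,250):
  print(u,[(v,*P(e,u,v)[[0,2]].round(3)) for v in range(224,244)])
print(ctrl.read_state()['joints'])
E
```

```text
245 [(224, np.float64(0.698), np.float64(0.154)), (225, np.float64(0.7), np.float64(0.152)), (226, np.float64(0.701), np.float64(0.15)), (227, np.float64(0.7), np.float64(0.146)), (228, np.float64(0.693), np.float64(0.137)), (229, np.float64(0.701), np.float64(0.14)), (230, np.float64(0.703), np.float64(0.139)), (231, np.float64(0.702), np.float64(0.135)), (232, np.float64(0.663), np.float64(0.099)), (233, np.float64(0.668), np.float64(0.099)), (234, np.float64(0.673), np.float64(0.1)), (235, np.float64(0.675), np.float64(0.098)), (236, np.float64(0.682), np.float64(0.101)), (237, np.float64(0.687), np.float64(0.102)), (238, np.float64(0.69), np.float64(0.101)), (239, np.float64(0.696), np.float64(0.103)), (240, np.float64(0.696), np.float64(0.099)), (241, np.float64(0.703), np.float64(0.102)), (242, np.float64(0.705), np.float64(0.1)), (243, np.float64(0.709), np.float64(0.1))]
247 [(224, np.float64(0.701), np.float64(0.157)), (225, np.float64(0.7), np.float64(0.153)), (226, np.float64(0.698), np.float64(0.148)), (227, np.float64(0.698), np.float64(0.145)), (228, np.float64(0.695), 
[... 977 characters left out ...]
4(0.665), np.float64(0.107)), (231, np.float64(0.661), np.float64(0.1)), (232, np.float64(0.665), np.float64(0.1)), (233, np.float64(0.67), np.float64(0.101)), (234, np.float64(0.669), np.float64(0.096)), (235, np.float64(0.677), np.float64(0.1)), (236, np.float64(0.683), np.float64(0.102)), (237, np.float64(0.687), np.float64(0.101)), (238, np.float64(0.689), np.float64(0.099)), (239, np.float64(0.695), np.float64(0.102)), (240, np.float64(0.697), np.float64(0.099)), (241, np.float64(0.7), np.float64(0.098)), (242, np.float64(0.7), np.float64(0.095)), (243, np.float64(0.709), np.float64(0.1))]
[-5.92198637e+00  3.76215606e+01  4.12173037e+00  5.64824711e+01
  1.13985414e-03  1.77779001e+02]
```

The depth image puts the real fingertips at z ≈ 0.131 while the reported TCP is at 0.099. So the real tip is about 31 mm above the report; horizontally they agree. I'll lower carefully, watching the force.

>>> carry_out --motion '[[[1,0,0,0.06,0,0,0],[1,0,0,0.12,0,0,0],[1,0,0,0.16,0,0,0],[1,0,0,0.19,0,0,0],[1,0,0,0.2,0,0,0],[1,0,0,0.2,0,0,0]]]'

```text
time: 8.33
position: [0.6878, 0.0026, 0.0743]
orientation: [[0.998, -0.065, -0.001], [-0.065, -0.998, 0.0], [-0.001, -0.0, -1.0]]
ft_force: [-1.1, 0.9, -0.8]
finger_gap: -0.0001
grip_force: 0.0
```

```bash
python3 - <<'E'
from h import *
e=cap('scene','s4'); s=ctrl.read_state();print(s['position'],s['time'],s['ft_force'])
for u in(246,248):
  print(u,[(v,*P(e,u,v)[[0,2]].round(3)) for v in range(230,243)])
E
```

```text
[0.68816753 0.00261889 0.0747945 ] 8.3833 [0.11598827 0.87981725 1.37458457]
246 [(230, np.float64(0.699), np.float64(0.136)), (231, np.float64(0.696), np.float64(0.129)), (232, np.float64(0.701), np.float64(0.13)), (233, np.float64(0.701), np.float64(0.127)), (234, np.float64(0.695), np.float64(0.119)), (235, np.float64(0.7), np.float64(0.12)), (236, np.float64(0.701), np.float64(0.117)), (237, np.float64(0.697), np.float64(0.11)), (238, np.float64(0.696), np.float64(0.106)), (239, np.float64(0.698), np.float64(0.104)), (240, np.float64(0.696), np.float64(0.099)), (241, np.float64(0.7), np.float64(0.099)), (242, np.float64(0.704), np.float64(0.099))]
248 [(230, np.float64(0.697), np.float64(0.133)), (231, np.float64(0.701), np.float64(0.133)), (232, np.float64(0.694), np.float64(0.125)), (233, np.float64(0.699), np.float64(0.125)), (234, np.float64(0.701), np.float64(0.123)), (235, np.float64(0.701), np.float64(0.12)), (236, np.float64(0.703), np.float64(0.118)), (237, np.float64(0.699), np.float64(0.112)), (238, np.float64(0.699), np.float64(0.109)), (239, np.float64(0.696), np.float64(0.102)), (240, np.float64(0.7), np.float64(0.102)), (241, np.float64(0.703), np.float64(0.102)), (242, np.float64(0.705), np.float64(0.1))]
```

>>> carry_out --motion '[[[1,0,0,0.008,0,0,0],[1,0,0,0.008,0,0,0],[1,0,0,0.008,0,0,0]]]'

```text
time: 8.63
position: [0.6885, 0.0026, 0.0744]
orientation: [[0.998, -0.065, 0.0], [-0.065, -0.998, -0.0], [0.0, -0.0, -1.0]]
ft_force: [0.3, 0.4, 0.2]
finger_gap: 0.0
grip_force: 0.0
```

>>> carry_out --motion '[[[1,0,0,0.008,0,0,0],[1,0,0,0.008,0,0,0],[1,0,0,0.008,0,0,0]]]'

```text
time: 8.88
position: [0.6883, 0.0026, 0.0732]
orientation: [[0.998, -0.065, 0.0], [-0.065, -0.998, 0.0], [0.0, -0.0, -1.0]]
ft_force: [-0.2, -0.9, 0.1]
finger_gap: 0.0002
grip_force: 0.0
```

>>> carry_out --motion '[[[1,0,0,0.008,0,0,0],[1,0,0,0.008,0,0,0],[1,0,0,0.008,0,0,0]]]'

```text
time: 9.13
position: [0.6885, 0.0026, 0.0727]
orientation: [[0.998, -0.065, 0.001], [-0.065, -0.998, -0.0], [0.001, 0.0, -1.0]]
ft_force: [-0.8, -0.2, 3.0]
finger_gap: 0.0001
grip_force: 1.7
```

Contact with the shelf comes at a reported z of 0.0727, so the tip is about 27 mm above the report. I'll raise 2 mm and push.

>>> carry_out --motion '[[[1,0,0,-0.02,0,0,0],[1,-0.05,0,-0.02,0,0,0],[1,-0.1,0,-0.02,0,0,0],[1,-0.14,0,-0.02,0,0,0],[1,-0.18,0,-0.02,0,0,0],[1,-0.22,0,-0.02,0,0,0],[1,-0.26,0,-0.02,0,0,0],[1,-0.3,0,-0.02,0,0,0],[1,-0.33,0,-0.02,0,0,0],[1,-0.35,0,-0.02,0,0,0]]]'

```text
time: 9.97
position: [0.6458, 0.0054, 0.0747]
orientation: [[0.998, -0.065, -0.0], [-0.065, -0.998, 0.0], [-0.0, -0.0, -1.0]]
ft_force: [0.2, 0.5, 1.0]
finger_gap: 0.0003
grip_force: 0.1
```

>>> carry_out --motion '[[[1,-0.04,0,0,0,0,0],[1,-0.08,0,0,0,0,0],[1,-0.12,0,0,0,0,0],[1,-0.16,0,0,0,0,0],[1,-0.2,0,0,0,0,0],[1,-0.24,0,0,0,0,0],[1,-0.28,0,0,0,0,0],[1,-0.31,0,0,0,0,0],[1,-0.32,0,0,0,0,0],[1,-0.32,0,0,0,0,0]]]'

```text
time: 10.8
position: [0.6075, 0.0078, 0.0746]
orientation: [[0.998, -0.065, -0.001], [-0.065, -0.998, 0.0], [-0.001, -0.0, -1.0]]
ft_force: [-0.1, 0.1, -0.2]
finger_gap: 0.0001
grip_force: 0.0
```

```bash
python3 - <<'E'
from h import *
d=cap('scene','s5'); s=ctrl.read_state();print(s['position'],s['time'],s['ft_force'])
a=cv2.imread('pics/s5.png')[140:270,180:320]
cv2.imwrite('pics/c5.png',cv2.resize(a,None,fx=4.5,fy=4.5,interpolation=cv2.INTER_CUBIC))
E
```

```text
[0.60778859 0.00779253 0.07460644] 10.85 [ 1.00195306  0.00234593 -0.01894858]
```

View pics/c5.png

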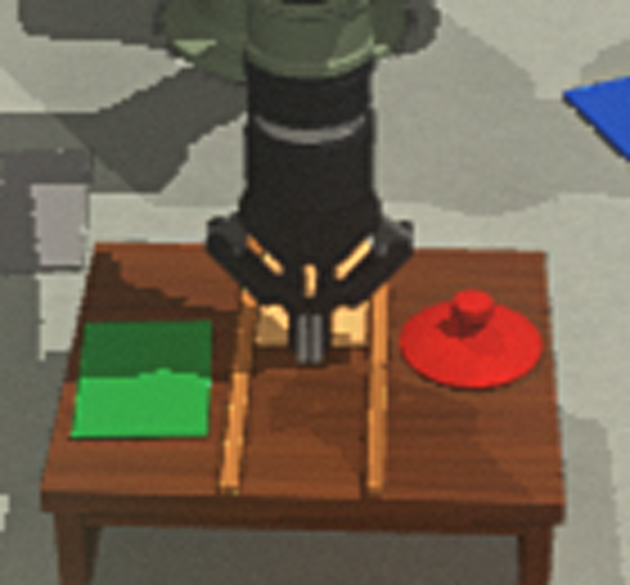

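The lid now slides with the fingers. Its rear edge is at crop row 345, cols 257–367.

```bash
python3 - <<'E'
from h import *
e=dict(np.load('pics/s5.npz'))
for u,v in((258,346),(365,347)):
  p=P(e,180+(u+.5)/4.5-.5,140+(v+.5)/4.5-.5,.106); print(p, (p[:2]-[.486,.0155])@[.9978,-.0656])
r=[P(e,180+(u+.5)/4.5-.5,140+(v+.5)/4.5-.5,.106) for u,v in ((252,412),(363,414))]
e3=r; print(r)  # initial-position check
E
```

```text
[ 0.6034411  -0.02322007  0.106     ] 0.11972276687885018
[0.60660911 0.04267696 0.106     ] 0.11856096282124155
[array([ 0.66722025, -0.02713106,  0.106     ]), array([0.67127481, 0.0384578 , 0.106     ])]
```

The rear end is at s ≈ 0.114, so lid_mid is at about 0.034 (46 mm jutting out). I'll push 10 mm more, back off and rise.

>>> carry_out --motion '[[[1,-0.03,0,0,0,0,0],[1,-0.06,0,0,0,0,0],[1,-0.075,0,0,0,0,0],[1,-0.085,0,0,0,0,0],[1,-0.085,0,0,0,0,0],[1,-0.05,0,0,0,0,0],[1,0.0,0,0,0,0,0],[1,0.05,0,0,0,0,0],[1,0.05,0,0,0,0,0]]]'

```text
time: 11.6
position: [0.616, 0.0072, 0.0748]
orientation: [[0.998, -0.065, 0.002], [-0.065, -0.998, -0.0], [0.002, 0.0, -1.0]]
ft_force: [0.5, 0.0, -0.3]
finger_gap: 0.0002
grip_force: 0.0
```

>>> carry_out --motion '[[[1,0,0,-0.3,0,0,0],[1,0,0,-0.6,0,0,0],[0,0,0,-0.8,0,0,0],[-1,0,0,-0.8,0,0,0]]]'

```text
time: 11.93
position: [0.6179, 0.007, 0.1767]
orientation: [[0.998, -0.065, 0.01], [-0.065, -0.998, -0.001], [0.01, 0.0, -1.0]]
ft_force: [0.6, -0.5, 0.1]
finger_gap: 0.0232
grip_force: 0.0
```

>>> carry_out --motion '[[[-1,0.3,0,0,0,0,0],[-1,0.6,0,0,0,0,0],[-1,0.6,0,0,0,0,0],[-1,0.6,0,0,0,0,0]]]'

```text
time: 12.27
position: [0.6867, 0.0025, 0.1683]
orientation: [[0.998, -0.065, -0.002], [-0.065, -0.998, 0.0], [-0.002, -0.0, -1.0]]
ft_force: [-0.9, -0.7, -0.2]
finger_gap: 0.0723
grip_force: 0.0
```

```bash
python3 - <<'E'
from h import *
d=cap('wrist','w6');e=cap('scene','s6'); s=ctrl.read_state();print(s['position'],s['time'],d['xyz'])
a=cv2.imread('pics/s6.png')[160:280,180:320]
b=cv2.imread('pics/w6.png')
a=cv2.resize(a,None,fx=3.2,fy=3.2,interpolation=cv2.INTER_CUBIC)
cv2.imwrite('pics/c6.png',np.hstack([a,cv2.copyMakeBorder(cv2.resize(b,(352,264),interpolation=cv2.INTER_AREA),0,a.shape[0]-264,0,0,0)]))
E
```

```text
[0.6850081  0.00284161 0.1694651 ] 12.3667 [ 0.75540185 -0.00168402  0.33807799]
```

View pics/c6.png

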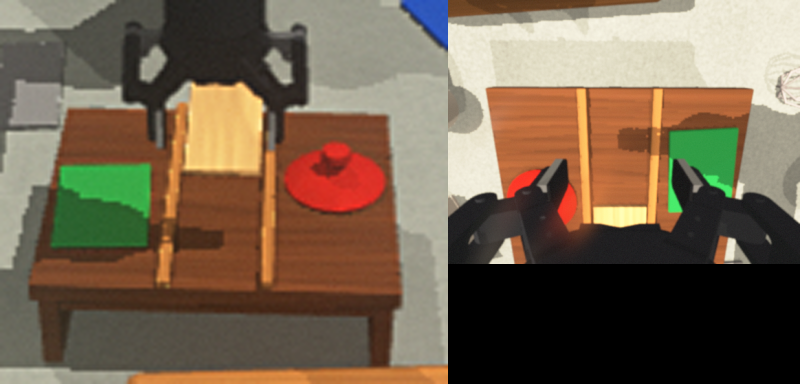

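The lid now juts out over the front edge. Its rear edge shows in the wrist view at composite (594–646, 207) and in the scene crop at (180–260, 173).

```bash
python3 - <<'E'
from h import *
d=dict(np.load('pics/w6.npz'));e=dict(np.load('pics/s6.npz'));k=512/352
f=lambda p:(p[:2]-np.array([.486,.0155]))@[.9978,-.0656]
for u in(594,646):
  p=P(d,(u-448)*k,207*k,.106);print(p.round(4),f(p))
for u,v in((181,173),(260,175)):
  p=P(e,180+u/3.2,160+v/3.2,.106);print(p.round(4),f(p)-.0055)
# tip z of open fingers from wrist? state
s=ctrl.read_state();print(s['finger_gap'],s['position'])
E
```

```text
[0.5895 0.0417 0.106 ] 0.10155817010765636
[ 0.5852 -0.0242  0.106 ] 0.1015952036230153
[ 0.5923 -0.0242  0.106 ] 0.10314071090871274
[0.5974 0.0446 0.106 ] 0.1037350746069386
0.08492628021568463 [0.6850081  0.00284161 0.1694651 ]
```

```bash
python3 - <<'E'
from h import *
e=dict(np.load('pics/s6.npz'))
for u in(228,229,230,264,265):
  print(u,[(v,*P(e,u,v).round(3).tolist()) for v in range(202,210)])
E
```

```text
228 [(202, 0.689, -0.044, 0.218), (203, 0.691, -0.044, 0.217), (204, 0.533, -0.049, 0.098), (205, 0.539, -0.049, 0.099), (206, 0.547, -0.049, 0.101), (207, 0.552, -0.049, 0.102), (208, 0.553, -0.049, 0.099), (209, 0.558, -0.049, 0.098)]
229 [(202, 0.694, -0.041, 0.222), (203, 0.695, -0.041, 0.219), (204, 0.698, -0.041, 0.218), (205, 0.696, -0.042, 0.214), (206, 0.693, -0.042, 0.209), (207, 0.551, -0.046, 0.101), (208, 0.558, -0.046, 0.102), (209, 0.556, -0.046, 0.097)]
230 [(202, 0.694, -0.039, 0.222), (203, 0.691, -0.039, 0.216), (204, 0.694, -0.039, 0.216), (205, 0.695, -0.039, 0.213), (206, 0.695, -0.039, 0.21), (207, 0.551, -0.043, 0.1), (208, 0.553, -0.043, 0.098), (209, 0.557, -0.043, 0.098)]
264 [(202, 0.696, 0.045, 0.221), (203, 0.699, 0.045, 0.22), (204, 0.702, 0.045, 0.219), (205, 0.698, 0.045, 0.213), (206, 0.702, 0.045, 0.213), (207, 0.562, 0.054, 0.106), (208, 0.57, 0.054, 0.109), (209, 0.572, 0.054, 0.107)]
265 [(202, 0.696, 0.048, 0.221), (203, 0.703, 0.047, 0.223), (204, 0.695, 0.048, 0.214), (205, 0.698, 0.048, 0.214), (206, 0.704, 0.048, 0.214), (207, 0.566, 0.057, 0.109), (208, 0.568, 0.057, 0.107), (209, 0.572, 0.056, 0.106)]
```

>>> carry_out --motion '[[[-1,-0.3,0,-0.1,0,0,0],[-1,-0.6,0,-0.1,0,0,0],[-1,-0.91,0,-0.1,0,0,0],[-1,-0.91,0,-0.1,0,0,0]]]'

```text
time: 12.7
position: [0.5654, 0.0114, 0.1805]
orientation: [[0.998, -0.064, -0.012], [-0.064, -0.998, 0.001], [-0.013, -0.001, -1.0]]
ft_force: [-0.6, 0.3, -0.4]
finger_gap: 0.0853
grip_force: 0.0
```

>>> carry_out --motion '[[[-1,-0.3,0,0,0,0,0],[-1,-0.6,0,0,0,0,0],[-1,-0.92,0,0,0,0,0],[-1,-0.92,0,0,0,0,0],[-1,-0.92,0,0,0,0,0]]]'

```text
time: 13.12
position: [0.4636, 0.0174, 0.1829]
orientation: [[0.998, -0.064, -0.001], [-0.064, -0.998, 0.0], [-0.001, -0.0, -1.0]]
ft_force: [1.1, -0.4, 0.2]
finger_gap: 0.0854
grip_force: 0.0
```

The open tips sit 40 mm above the reported z (27 + 13), which is consistent. Now I'll descend around the jutting part.

>>> carry_out --motion '[[[-1,0,0,0.2,0,0,0],[-1,0,0,0.4,0,0,0],[-1,0,0,0.5,0,0,0],[-1,0,0,0.5,0,0,0]]]'

```text
time: 13.45
position: [0.4657, 0.017, 0.1207]
orientation: [[0.998, -0.065, -0.003], [-0.065, -0.998, 0.0], [-0.003, -0.0, -1.0]]
ft_force: [-0.3, 0.5, 0.6]
finger_gap: 0.0856
grip_force: 0.0
```

```bash
python3 - <<'E'
from h import *
s=ctrl.read_state();print(s['position'],s['ft_force'])
e=cap('scene','s7');d=cap('wrist','w7')
a=cv2.imread('pics/s7.png')[110:250,180:320]; b=cv2.imread('pics/w7.png')
a=cv2.resize(a,(400,400),interpolation=cv2.INTER_CUBIC)
cv2.imwrite('pics/c7.png',np.hstack([a,cv2.copyMakeBorder(cv2.resize(b,(400,300),interpolation=cv2.INTER_AREA),0,100,0,0,0)]))
E
```

```text
[0.46573265 0.01702363 0.12073574] [-0.27160403  0.4890228   0.5932811 ]
```

View pics/c7.png

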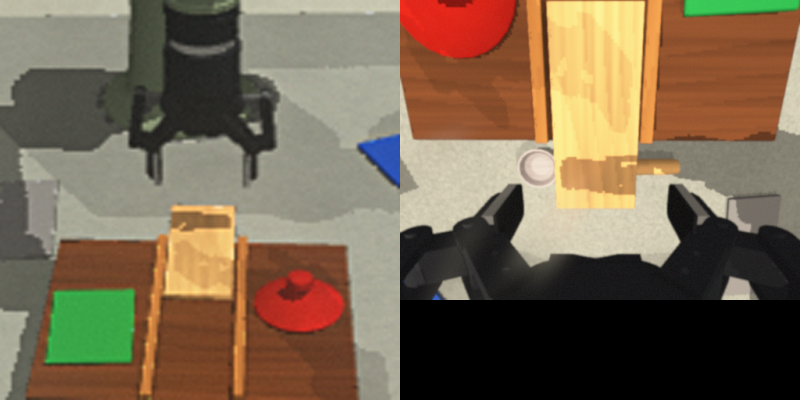

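The lid juts out as wanted and the open fingers straddle it: in the wrist half, the lid's front corners are at (557,208) and (635,207), with the fingers at about 520 and 670. Now down and grip.

>>> carry_out --motion '[[[-1,0,0,0.15,0,0,0],[-1,0,0,0.3,0,0,0],[-1,0,0,0.45,0,0,0],[-1,0,0,0.56,0,0,0],[-1,0,0,0.6,0,0,0],[-1,0,0,0.6,0,0,0],[-1,0,0,0.6,0,0,0]]]'

```text
time: 14.13
position: [0.4679, 0.0168, 0.0516]
orientation: [[0.998, -0.065, 0.001], [-0.065, -0.998, -0.0], [0.001, 0.0, -1.0]]
ft_force: [-0.0, 0.1, -0.0]
finger_gap: 0.0854
grip_force: 0.0
```

>>> carry_out --motion '[[[1,0,0,0,0,0,0],[1,0,0,0,0,0,0],[1,0,0,0,0,0,0],[1,0,0,0,0,0,0],[1,0,0,0,0,0,0]]]' --newtons 50

```text
time: 14.55
position: [0.468, 0.0168, 0.0521]
orientation: [[0.998, -0.065, 0.003], [-0.065, -0.998, -0.0], [0.003, 0.0, -1.0]]
ft_force: [-1.6, -0.6, 6.0]
finger_gap: 0.067
grip_force: 54.0
```

>>> carry_out --motion '[[[1,0,0,-0.03,0,0,0],[1,0,0,-0.08,0,0,0],[1,0,0,-0.15,0,0,0],[1,0,0,-0.25,0,0,0],[1,0,0,-0.35,0,0,0],[1,0,0,-0.45,0,0,0],[1,0,0,-0.55,0,0,0],[1,0,0,-0.6,0,0,0],[1,0,0,-0.6,0,0,0],[1,0,0,-0.6,0,0,0]]]'

```text
time: 15.38
position: [0.467, 0.0169, 0.123]
orientation: [[0.998, -0.065, 0.001], [-0.065, -0.998, -0.0], [0.001, 0.0, -1.0]]
ft_force: [-0.3, 0.5, -1.2]
finger_gap: 0.0664
grip_force: 55.8
```

```bash
cat > lid.py <<'E'
from h import *
# fit the wooden lid's top in the wrist view: pale-wood pixels with depth above the shelf
def lid(d,zmin):
    hsv=cv2.cvtColor(d['image'],cv2.COLOR_RGB2HSV)
    m=cv2.inRange(hsv,(12,50,120),(28,190,255))
    v,u=np.nonzero(m); z=d['range_z'][v,u]
    p=np.c_[(u-d['cx'])/d['fx']*z,(v-d['cy'])/d['fy']*z,z]@d['rotation'].T+d['xyz']
    p=p[(z>0)&(p[:,2]>zmin)]
    A=np.c_[p[:,:2]-p[:,:2].mean(0),np.ones(len(p))]
    for _ in range(3):
        c=np.linalg.lstsq(A,p[:,2],rcond=None)[0]; k=abs(A@c-p[:,2])<.006; A=A[k];p=p[k]
    r=cv2.minAreaRect(p[:,:2].astype(np.float32)); b=cv2.boxPoints(r)
    print('n',len(p),'centre',p.mean(0).round(4),'slope',c[:2].round(3),'rect',r,'corners',b.round(4).tolist())
    return p
E
python3 - <<'E'
from lid import *
s=ctrl.read_state();print(s['position'],s['ft_force'],s['finger_gap'],s['grip_force'],s['time'])
d=cap('wrist','w8'); cap('scene','s8'); lid(d,.125)
E
```

```text
[0.4670233  0.01687207 0.12298258] [-0.28151488  0.53000854 -1.2467211 ] 0.06636506955287047 55.80895006656647 15.3833
n 57230 centre [0.5124 0.0142 0.1764] slope [-0.003  0.   ] rect ((0.50095134973526, 0.015635065734386444), (0.06963924318552017, 0.1358902007341385), 86.10565948486328) corners [[0.4307999908924103, -0.014499999582767487], [0.5663999915122986, -0.02370000071823597], [0.5710999965667725, 0.04580000042915344], [0.43549999594688416, 0.054999999701976776]]
```

The lid is lifted and flat (slope 0.003). Next I'll refine the box pose and the lid's front-end offset from the pictures I already have.

```bash
cat >> lid.py <<'E'
def box(d,c=(.48,.32),h=.11,zr=(.043,.058)):
    v,u=np.mgrid[0:384,0:512]; z=d['range_z'].astype(float)
    p=np.stack([(u-d['cx'])/d['fx']*z,(v-d['cy'])/d['fy']*z,z],-1)@np.array(d['rotation']).T+d['xyz']
    p=p[(z>0)&(abs(p[...,0]-c[0])<h)&(abs(p[...,1]-c[1])<h)&(p[...,2]>zr[0])&(p[...,2]<zr[1])]
    if len(p)>10: print('box',len(p),p[:,2].mean(),cv2.minAreaRect(p[:,:2].astype(np.float32)))
E
python3 - <<'E'
from lid import *
for f in('top0','scene0'): box(dict(np.load(f'pics/{f}.npz')))
d=dict(np.load('pics/w7.npz'))
for u,v in((557,208),(635,207)): print(P(d,(u-400)*1.28,v*1.28,.106))
d=dict(np.load('pics/s8.npz')); lid(d,.14)
E
```

```text
box 164 0.049175918682172685 ((0.4804685711860657, 0.3207988142967224), (0.1469157636165619, 0.0574723519384861), 15.881226539611816)
box 232 0.04774119352903365 ((0.481882244348526, 0.32251816987991333), (0.1504252851009369, 0.05886198952794075), 15.770442008972168)
[0.43010589 0.05250062 0.106     ]
[ 0.42670014 -0.01481824  0.106     ]
n 800 centre [-0.0228  0.4683  0.1833] slope [-0.074 -0.077] rect ((-0.036232590675354004, 0.17890405654907227), (1.206891417503357, 2.1613380908966064), 7.0081400871276855) corners [[-0.7670000195503235, 1.177899956703186], [-0.5033000111579895, -0.9672999978065491], [0.694599986076355, -0.8201000094413757], [0.4309000074863434, 1.3250999450683594]]
```

>>> carry_out --motion '[[[1,0,-0.05,-0.1,0,0,0],[1,-0.02,-0.2,-0.2,0,0,0],[1,-0.06,-0.4,-0.2,0,0,0],[1,-0.1,-0.6,-0.2,0,0,0],[1,-0.12,-0.8,-0.2,0,0,0],[1,-0.12,-0.8,-0.2,0,0,0]]]'

```text
time: 15.98
position: [0.4567, 0.0772, 0.1457]
orientation: [[1.0, -0.013, -0.002], [-0.013, -0.999, 0.031], [-0.003, -0.031, -1.0]]
ft_force: [0.2, -0.6, -1.3]
finger_gap: 0.0665
grip_force: 56.0
```

>>> carry_out --motion '[[[1,0,-0.15,0,0,0,0],[1,-0.04,-0.35,0,0,0,0],[1,-0.08,-0.55,0,0,0,0],[1,-0.12,-0.7,0,0,0,0],[1,-0.12,-0.7,0,0,0,0],[1,-0.12,-0.7,0,0,0,0],[1,-0.12,-0.7,0,0,0,0]]]'

```text
time: 16.57
position: [0.4466, 0.1117, 0.1494]
orientation: [[0.999, 0.038, -0.004], [0.038, -0.997, 0.064], [-0.001, -0.064, -0.998]]
ft_force: [-1.2, -0.6, -2.0]
finger_gap: 0.0667
grip_force: 56.0
```

```bash
python3 - <<'E'
from lid import *
s=ctrl.read_state();print(s['position'],s['finger_gap'],s['grip_force'],s['time'])
d=cap('wrist','w9'); lid(d,.15); box(d,h=.13,zr=(.03,.065)); box(d,h=.13)
E
```

```text
[0.4465864  0.11166904 0.14940785] 0.06667373052339286 56.03805899620056 16.5667
n 57181 centre [0.4923 0.1102 0.2027] slope [-0.008  0.064] rect ((0.48103228211402893, 0.11062560975551605), (0.13526546955108643, 0.06983137130737305), 2.0753800868988037) corners [[0.412200003862381, 0.14309999346733093], [0.4147000014781952, 0.07329999655485153], [0.5498999953269958, 0.07819999754428864], [0.5473999977111816, 0.14800000190734863]]
box 5684 0.04234657938207099 ((0.4792918860912323, 0.3215051293373108), (0.14589528739452362, 0.05787358433008194), 15.776947975158691)
box 2894 0.047997702662726356 ((0.4792918860912323, 0.3215051293373108), (0.14589528739452362, 0.05787358433008194), 15.776947975158691)
```

The last joint reached its 180° limit, so the arm stopped short and tilted. The box needs the half-turned grasp (tool yaw 196°, joint 6 at about 12°), so I'll turn the tool here in free air, with the lid well clear.

>>> carry_out --motion '[[[1,0,0,0,0,0,-0.04],[1,0,0,0,0,0,-0.1],[1,0,0,0,0,0,-0.17],[1,0,0,0,0,0,-0.24],[1,0,0,0,0,0,-0.31],[1,0,0,0,0,0,-0.38],[1,0,0,0,0,0,-0.45],[1,0,0,0,0,0,-0.52],[1,0,0,0,0,0,-0.58],[1,0,0,0,0,0,-0.6]]]'

```text
time: 17.45
position: [0.4468, 0.1113, 0.1494]
orientation: [[0.554, 0.833, -0.004], [0.831, -0.553, 0.064], [0.051, -0.039, -0.998]]
ft_force: [0.1, 0.2, -0.4]
finger_gap: 0.0669
grip_force: 56.0
```

```bash
python3 - <<'E'
from lid import *
s=ctrl.read_state();print(s['position'],s['orientation'].round(3),s['joints'].round(1),s['finger_gap'],s['grip_force'],s['time'])
E
```

```text
[0.44677185 0.11133991 0.14936738] [[ 0.554  0.833 -0.004]
 [ 0.831 -0.553  0.064]
 [ 0.051 -0.039 -0.998]] [  2.1  11.8 -29.2  49.1   3.7 125.7] 0.06685590048562162 56.03757977485657 17.45
```

>>> carry_out --motion '[[[1,0,0,0,-0.013,-0.017,0],[1,0,0,0,-0.025,-0.033,0],[1,0,0,0,-0.025,-0.033,0]]]'

```text
time: 17.7
position: [0.4467, 0.1121, 0.1494]
orientation: [[0.556, 0.831, 0.0], [0.831, -0.556, -0.001], [-0.001, 0.0, -1.0]]
ft_force: [-0.2, 0.4, -1.1]
finger_gap: 0.0667
grip_force: 56.0
```

>>> carry_out --motion '[[[1,0,0,0,0,0,-0.05],[1,0,0,0,0,0,-0.12],[1,0,0,0,0,0,-0.19],[1,0,0,0,0,0,-0.27],[1,0,0,0,0,0,-0.35],[1,0,0,0,0,0,-0.43],[1,0,0,0,0,0,-0.51],[1,0,0,0,0,0,-0.59],[1,0,0,0,0,0,-0.66],[1,0,0,0,0,0,-0.7]]]'

```text
time: 18.53
position: [0.4467, 0.1114, 0.1493]
orientation: [[-0.492, 0.871, -0.0], [0.871, 0.492, 0.0], [0.0, -0.0, -1.0]]
ft_force: [0.1, -0.2, -0.8]
finger_gap: 0.0667
grip_force: 56.0
```

>>> carry_out --motion '[[[1,0,0,0,0,0,-0.05],[1,0,0,0,0,0,-0.12],[1,0,0,0,0,0,-0.19],[1,0,0,0,0,0,-0.27],[1,0,0,0,0,0,-0.35],[1,0,0,0,0,0,-0.43],[1,0,0,0,0,0,-0.51],[1,0,0,0,0,0,-0.59],[1,0,0,0,0,0,-0.66],[1,0,0,0,0,0,-0.7]]]'

```text
time: 19.37
position: [0.4467, 0.1114, 0.1493]
orientation: [[-0.999, -0.043, -0.0], [-0.043, 0.999, 0.0], [0.0, 0.0, -1.0]]
ft_force: [-0.5, 0.9, -0.3]
finger_gap: 0.0666
grip_force: 56.0
```

```bash
cat > go.py <<'E'
from h import *
import sys
from scipy.spatial.transform import Rotation as Ro
def go(x,y,z,yaw):
    s=ctrl.read_state();R=s['orientation'];a=np.radians(yaw);c,n=np.cos(a),np.sin(a)
    T=np.array([[c,n,0],[n,-c,0],[0,0,-1]])
    print(s['position'],'yaw',np.degrees(np.arctan2(R[1,0],R[0,0])),'z',R[:,2].round(4),'j6',s['joints'][5],s['time'],s['finger_gap'],s['ft_force'].round(1))
    print('shift',(R.T@(np.array([x,y,z])-s['position'])/.12).round(3),'turn',(Ro.from_matrix(R.T@T).as_rotvec(degrees=True)/90).round(3))
E
python3 - <<'E'
from go import *; a=np.radians(15.85)
x,y=.4802+.04*np.cos(a),.321+.04*np.sin(a);print(x,y)
go(x,y,.11,195.85)
E
```

```text
0.5186792007133626 0.33192479347451287
[0.44670953 0.11142267 0.14932812] yaw -177.55903590864907 z [-2.e-04  2.e-04 -1.e+00] j6 2.3550157454002036 19.3667 0.06663379346695553 [-0.5  0.9 -0.3]
shift [-0.678  1.81   0.328] turn [ 0.    -0.    -0.149]
```

>>> carry_out --motion '[[[1,-0.05,0.12,0,0,0,0],[1,-0.12,0.32,0,0,0,0],[1,-0.2,0.54,0,0,0,0],[1,-0.28,0.75,0,0,0,0],[1,-0.34,0.9,0,0,0,0],[1,-0.34,0.9,0,0,0,0]]]'

```text
time: 19.87
position: [0.4849, 0.224, 0.1493]
orientation: [[-0.999, -0.041, 0.001], [-0.041, 0.999, 0.002], [-0.001, 0.002, -1.0]]
ft_force: [0.4, 0.1, -0.7]
finger_gap: 0.067
grip_force: 56.1
```

>>> carry_out --motion '[[[1,-0.05,0.12,0,0,0,-0.04],[1,-0.12,0.32,0,0,0,-0.08],[1,-0.2,0.54,0,0,0,-0.12],[1,-0.28,0.75,0,0,0,-0.149],[1,-0.33,0.88,0,0,0,-0.149],[1,-0.34,0.91,0,0,0,-0.149],[1,-0.34,0.91,0,0,0,-0.149],[1,-0.34,0.91,0,0,0,-0.149]]]'

```text
time: 20.53
position: [0.5194, 0.3307, 0.1488]
orientation: [[-0.963, -0.268, -0.001], [-0.268, 0.963, -0.001], [0.002, -0.001, -1.0]]
ft_force: [0.8, -0.5, 0.6]
finger_gap: 0.0668
grip_force: 56.1
```

```bash
python3 - <<'E'
from go import *; from lid import *
d=cap('wrist','w10'); lid(d,.15)
go(.5187,.3319,.03,195.85)
t=cap('top','t10'); cap('scene','s10')
# lid outline in top view by depth
v,u=np.mgrid[0:384,0:512]; z=t['range_z'].astype(float)
p=np.stack([(u-t['cx'])/t['fx']*z,(v-t['cy'])/t['fy']*z,z],-1)@t['rotation'].T+t['xyz']
hsv=cv2.cvtColor(t['image'],cv2.COLOR_RGB2HSV); m=cv2.inRange(hsv,(10,50,60),(30,200,255))>0
k=(z>0)&m&(abs(p[...,0]-.48)<.12)&(abs(p[...,1]-.32)<.12)&(p[...,2]>.17)&(p[...,2]<.24)
q=p[k];print(len(q),q.min(0),q.max(0),cv2.minAreaRect(q[:,:2].astype(np.float32)))
E
```

```text
n 57155 centre [0.4769 0.3188 0.2023] slope [ 0.003 -0.001] rect ((0.48826664686203003, 0.3214379549026489), (0.13598930835723877, 0.06972111761569977), 15.384398460388184) corners [[0.41350001096725464, 0.3370000123977661], [0.4320000112056732, 0.26980000734329224], [0.5630999803543091, 0.3059000074863434], [0.5446000099182129, 0.37310001254081726]]
[0.51933387 0.33045795 0.14897817] yaw -164.46205655809257 z [-0.0013 -0.0012 -1.    ] j6 10.080262110674836 20.5833 0.06632778228015222 [ 0.4 -0.9 -0.5]
shift [0.    0.014 0.991] turn [-0.001 -0.001 -0.003]
4 [0.51765858 0.29405122 0.19674838] [0.56942369 0.31496512 0.20845276] ((0.5447535514831543, 0.3015073239803314), (0.05583023652434349, 0.006473020650446415), 21.99947166442871)
```

```bash
python3 - <<'E'
from lid import *
d=dict(np.load('pics/w10.npz'))
for u in(220,256,290):
  print(u,[(v,d['image'][v,u].tolist(),round(float(d['range_z'][v,u]),3)) for v in range(250,384,10)])
e=dict(np.load('pics/s10.npz'));z=e['range_z'].astype(float);v,u=np.mgrid[0:384,0:512]
p=np.stack([(u-e['cx'])/e['fx']*z,(v-e['cy'])/e['fy']*z,z],-1)@e['rotation'].T+e['xyz']
k=(z>0)&(abs(p[...,2]-.2)<.012)&(abs(p[...,0]-.49)<.12)&(abs(p[...,1]-.32)<.1)
hsv=cv2.cvtColor(e['image'],cv2.COLOR_RGB2HSV);k&=cv2.inRange(hsv,(10,50,60),(30,200,255))>0
a=np.radians(15.8);q=p[k];s=(q[:,:2]-[.4802,.321])@[np.cos(a),np.sin(a)];t=(q[:,:2]-[.4802,.321])@[-np.sin(a),np.cos(a)]
print(k.sum(),np.percentile(s,[0,1,5,50,95,99,100]).round(4),np.percentile(t,[0,1,5,50,95,99,100]).round(4),q[:,2].mean())
E
```

```text
220 [(250, [149, 108, 62], 0.13), (260, [147, 107, 64], 0.128), (270, [158, 117, 68], 0.13), (280, [189, 138, 78], 0.132), (290, [231, 170, 101], 0.133), (300, [232, 173, 100], 0.134), (310, [233, 173, 100], 0.136), (320, [231, 172, 96], 0.136), (330, [35, 29, 24], 0.081), (340, [26, 23, 24], 0.076), (350, [26, 18, 21], 0.072), (360, [29, 26, 29], 0.07), (370, [17, 14, 16], 0.068), (380, [17, 18, 17], 0.065)]
256 [(250, [142, 103, 60], 0.127), (260, [145, 106, 63], 0.129), (270, [141, 100, 59], 0.13), (280, [146, 105, 66], 0.132), (290, [238, 182, 107], 0.133), (300, [238, 183, 106], 0.135), (310, [237, 182, 106], 0.136), (320, [236, 178, 100], 0.136), (330, [77, 55, 34], 0.082), (340, [22, 24, 25], 0.077), (350, [25, 28, 31], 0.072), (360, [25, 24, 26], 0.071), (370, [22, 21, 20], 0.067), (380, [22, 21, 18], 0.066)]
290 [(250, [132, 97, 56], 0.13), (260, [137, 100, 60], 0.129), (270, [129, 94, 55], 0.132), (280, [128, 92, 54], 0.132), (290, [233, 175, 103], 0.133), (300, [230, 173, 99], 0.135), (310, [235, 177, 103], 0.136), (320, [235, 177, 104], 0.137), (330, [21, 20, 18], 0.081), (340, [19, 22, 14], 0.076), (350, [11, 17, 11], 0.074), (360, [20, 23, 16], 0.07), (370, [19, 13, 20], 0.067), (380, [15, 17, 21], 0.065)]
426 [-0.0778 -0.0752 -0.0646  0.0465  0.0823  0.0852  0.0861] [-0.0365 -0.0348 -0.0336  0.0001  0.0295  0.0321  0.0423] 0.2021153411302207
```

The front end is only hidden by the gripper, and the scene depth shows the lid centred over the box within a few mm. I'll correct 1.7 mm sideways and go down.

>>> carry_out --motion '[[[1,0,0.014,0.1,0,0,-0.003],[1,0,0.014,0.25,0,0,-0.003],[1,0,0.014,0.42,0,0,-0.003],[1,0,0.014,0.6,0,0,-0.003],[1,0,0.014,0.77,0,0,-0.003],[1,0,0.014,0.9,0,0,-0.003],[1,0,0.014,0.97,0,0,-0.003],[1,0,0.014,1,0,0,-0.003],[1,0,0.014,1,0,0,-0.003]]]'

```text
time: 21.43
position: [0.519, 0.3328, 0.0289]
orientation: [[-0.962, -0.273, -0.001], [-0.273, 0.962, -0.001], [0.001, -0.001, -1.0]]
ft_force: [-1.0, -0.2, -1.3]
finger_gap: 0.0669
grip_force: 56.1
```

>>> carry_out --motion '[[[1,0,0,0.04,0,0,0],[1,0,0,0.09,0,0,0],[1,0,0,0.14,0,0,0],[1,0,0,0.17,0,0,0],[1,0,0,0.18,0,0,0],[1,0,0,0.18,0,0,0],[1,0,0,0.18,0,0,0]]]'

```text
time: 22.02
position: [0.5193, 0.3334, 0.0076]
orientation: [[-0.962, -0.273, -0.0], [-0.273, 0.962, -0.0], [0.0, -0.0, -1.0]]
ft_force: [-0.6, 0.2, -0.4]
finger_gap: 0.0664
grip_force: 56.1
```

```bash
python3 - <<'E'
from go import *; from lid import *
go(.5187,.3319,.0026,195.85)
d=cap('wrist','w11'); lid(d,.04); box(d)
E
```

```text
[0.51929782 0.33341894 0.00763561] yaw -164.12831513104427 z [-3.e-04 -5.e-04 -1.e+00] j6 9.990182264849192 22.0167 0.06636235139806668 [-0.6  0.2 -0.4]
shift [ 0.008 -0.011  0.042] turn [-0. -0.  0.]
n 57146 centre [0.4769 0.3213 0.061 ] slope [0.004 0.   ] rect ((0.48803195357322693, 0.32452255487442017), (0.13572710752487183, 0.06856612861156464), 15.891729354858398) corners [[0.41339999437332153, 0.33889999985694885], [0.43209999799728394, 0.27300000190734863], [0.5626999735832214, 0.3100999891757965], [0.5439000129699707, 0.37610000371932983]]
box 361 0.0535111929117952 ((0.5116810202598572, 0.3312394917011261), (0.005457965657114983, 0.09431462734937668), 15.976480484008789)
```

Now the last 4–5 mm in 1 mm steps, correcting 1 mm sideways and watching the force.

>>> carry_out --motion '[[[1,0.006,-0.01,0.01,0,0,0],[1,0.006,-0.01,0.02,0,0,0],[1,0.006,-0.01,0.03,0,0,0],[1,0.006,-0.01,0.03,0,0,0]]]'

```text
time: 22.4
position: [0.5188, 0.3319, 0.0038]
orientation: [[-0.962, -0.273, -0.001], [-0.273, 0.962, -0.001], [0.001, -0.0, -1.0]]
ft_force: [-0.1, -0.2, -0.8]
finger_gap: 0.0668
grip_force: 56.1
```

>>> carry_out --motion '[[[1,0,0,0.008,0,0,0],[1,0,0,0.008,0,0,0],[1,0,0,0.008,0,0,0]]]'

```text
time: 22.65
position: [0.5189, 0.332, 0.003]
orientation: [[-0.962, -0.273, -0.0], [-0.273, 0.962, -0.0], [0.0, -0.0, -1.0]]
ft_force: [1.2, -0.1, -0.3]
finger_gap: 0.0667
grip_force: 56.1
```

>>> carry_out --motion '[[[1,0,0,0.008,0,0,0],[1,0,0,0.008,0,0,0],[1,0,0,0.008,0,0,0]]]'

```text
time: 22.9
position: [0.5191, 0.3322, 0.0024]
orientation: [[-0.962, -0.273, 0.0], [-0.273, 0.962, -0.0], [0.0, -0.0, -1.0]]
ft_force: [0.3, -0.2, 2.0]
finger_gap: 0.0668
grip_force: 56.3
```

>>> carry_out --motion '[[[1,0,0,0.005,0,0,0],[1,0,0,0.005,0,0,0],[1,0,0,0.005,0,0,0]]]'

```text
time: 23.15
position: [0.5191, 0.3322, 0.0023]
orientation: [[-0.962, -0.274, 0.0], [-0.274, 0.962, -0.0], [-0.0, -0.0, -1.0]]
ft_force: [-1.4, -0.8, 6.4]
finger_gap: 0.0669
grip_force: 56.7
```

>>> carry_out --motion '[[[-1,0,0,0,0,0,0],[-1,0,0,0,0,0,0],[-1,0,0,0,0,0,0],[-1,0,0,0,0,0,0],[-1,0,0,0,0,0,0],[-1,0,0,0,0,0,0]]]'

```text
time: 23.65
position: [0.5188, 0.332, 0.0013]
orientation: [[-0.962, -0.273, -0.0], [-0.273, 0.962, -0.001], [0.001, -0.0, -1.0]]
ft_force: [-0.5, -0.5, -0.7]
finger_gap: 0.0857
grip_force: 0.0
```

>>> carry_out --motion '[[[-1,0,0,-0.06,0,0,0],[-1,0,0,-0.15,0,0,0],[-1,0,0,-0.3,0,0,0],[-1,0,0,-0.5,0,0,0],[-1,0,0,-0.75,0,0,0],[-1,0,0,-1,0,0,0],[-1,0,0,-1,0,0,0]]]'

```text
time: 24.23
position: [0.523, 0.3341, 0.1293]
orientation: [[-0.962, -0.274, 0.01], [-0.274, 0.962, 0.005], [-0.011, 0.002, -1.0]]
ft_force: [0.8, 1.0, 0.1]
finger_gap: 0.0854
grip_force: 0.0
```

```bash
python3 - <<'E'
from go import *; from lid import *
go(.5187,.3319,.1,195.85)
d=cap('wrist','w12'); lid(d,.04)
t=cap('scene','s12');z=t['range_z'].astype(float);v,u=np.mgrid[0:384,0:512]
p=np.stack([(u-t['cx'])/t['fx']*z,(v-t['cy'])/t['fy']*z,z],-1)@t['rotation'].T+t['xyz']
k=(abs(p[...,0]-.48)<.12)&(abs(p[...,1]-.32)<.1)&(p[...,2]>.045)&(p[...,2]<.07)
q=p[k].astype(np.float32);print(len(q),q[:,2].mean(),cv2.minAreaRect(q[:,:2]))
E
```

```text
[0.52295125 0.33412318 0.12934097] yaw -164.12223839679424 z [ 0.0099  0.0045 -0.9999] j6 9.89352697021428 24.2333 0.08542423589795657 [0.8 1.  0.1]
shift [ 0.042 -0.009  0.244] turn [0.001 0.007 0.   ]
n 18254 centre [0.4782 0.3194 0.056 ] slope [-0.002  0.003] rect ((0.5401026010513306, 0.3252999484539032), (0.2841094732284546, 0.10003133118152618), 3.4317626953125) corners [[0.3953000009059906, 0.3666999936103821], [0.40130001306533813, 0.2669000029563904], [0.6848999857902527, 0.2838999927043915], [0.6789000034332275, 0.38370001316070557]]Traceback (most recent call last):
  File "<stdin>", line 7, in <module>
cv2.error: OpenCV(4.12.0) /io/opencv/modules/imgproc/src/convhull.cpp:143: error: (-215:Assertion failed) total >= 0 && (depth == CV_32F || depth == CV_32S) in function 'convexHull'
```

```bash
python3 - <<'E'
from lid import *
d=cap('wrist','w13')
m=cv2.inRange(cv2.cvtColor(d['image'],cv2.COLOR_RGB2HSV),(12,50,90),(28,200,255)); m=cv2.morphologyEx(m,cv2.MORPH_OPEN,np.ones((9,9)))
c=max(cv2.findContours(m,0,2)[0],key=cv2.contourArea)[:,0]
w=np.array([P(d,u,v,.056)[:2] for u,v in c]).astype(np.float32); print(c.min(0),c.max(0),cv2.minAreaRect(w))
# box walls below the lid in the scene view
t=cap('scene','s13');z=t['range_z'].astype(float);v,u=np.mgrid[0:384,0:512]
p=np.stack([(u-t['cx'])/t['fx']*z,(v-t['cy'])/t['fy']*z,z],-1)@t['rotation'].T+t['xyz']
f=lambda a,b:(z>0)&(abs(p[...,0]-.48)<.12)&(abs(p[...,1]-.32)<.1)&(p[...,2]>a)&(p[...,2]<b)
for a,b in((.047,.07),(.01,.042)):
    q=p[f(a,b)]; print(len(q),q.mean(0).round(4),cv2.minAreaRect(q[:,:2].astype(np.float32)))
q=p[f(.01,.042)];e=np.load('pics/scene0.npz')
E
```

```text
[200  23] [298 246] ((0.4878290891647339, 0.32307401299476624), (0.1710202693939209, 0.06983568519353867), 15.947325706481934)
730 [0.4893 0.323  0.0554] ((0.4843621850013733, 0.3226886987686157), (0.16396495699882507, 0.0711890310049057), 16.330907821655273)
320 [0.5143 0.3155 0.0255] ((0.49500635266304016, 0.30240392684936523), (0.1572365015745163, 0.05481531843543053), 36.122276306152344)
```

The lid lies flat at z ≈ 0.056. It is about 2.5 mm off centre along the box, about 0 across, and square within 0.5°. The gripper is clear, so I'm handing it in.

```bash
python3 -c "
from cell import ctrl; print(ctrl.job_done())"
```

```text
the job is handed in; nothing more can be done
None
```

The wooden lid is on the sugar box, flat, released and about 2.5 mm off centre by my last measurement, and the job is handed in at about 24 s; no verdict came back.

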